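Latch the science kit case

ROBOT

A 6-joint arm with a two-finger parallel gripper is mounted at the origin on the work surface. World frame = base frame: x ahead of the robot, y to its left, z up, the work surface at z = 0. Lengths are in mm, angles in rad, forces in N, time in s.
With the tool pointing down it reaches from about 225 to 875 mm from the base axis. Payload 3.4 kg.
Tool frame: the origin (TCP) lies on the mounting face of the last link; the fingertips stand 173 mm ahead of it and the grasp point (between the pads) lies 155 mm ahead of it; z points along the fingers, y is the line along which they close (so a half turn about z gives the same grasp; the last joint's range is limited). The gripper opens to 85 mm and grips with 20 to 120 N. Pads are 22 mm wide; open, the fingers measure 114 mm over their backs; the gripper's body (76 mm by 85 mm) begins 54 mm behind the grasp point. The pads swing forward as they close: fully open they stand 13 mm farther back than shut.
Start: joints at [-1.331, 0.276, 1.505, -0, 1.361, -0.121], TCP at [202.985, -537.998, 404.728] pointing down, gripper open.
Joint ranges: [-2.89, 2.89], [-0.75, 2.08], [0.22, 2.7], [-1.18, 4.32], [0.11, 2.71], [-2.7, 2.7]. Speed limits (rad/s): [2.57, 2.57, 3.14, 3.14, 3.14, 3.14].

INTERFACE

Orientations are given as a unit quaternion [x, y, z, w].
In Python, from station import ctrl gives the robot as it stands. The module is installed in compiled form; this text tells all that it offers.
- The arm moves only by the tool carry_out, never from a script. Its argument "moves" is a list of rows, each a list of 7 numbers: the shift along the tool's x, y, z in mm, then the turn, a rotation vector about the tool's x, y, z in rad, then the closure, from -1 (fully open) to 1 (shut). In form: [[dx, dy, dz, ax, ay, az, jaw], ...]. A call has 1 to 5 rows; each row is the pose to reach, as a shift and turn from the pose commanded when the call began, along the tool's axes at that moment; what a row does not reach only later rows make up. A row lasts 1/10 s, in which the tool goes at most 50 mm and 8.59 degrees, less where a joint would pass 70% of its speed; a pose out of reach is approached as far as the arm can. A call with a gripper value outside its range is refused whole. The fingers move at their own pace and stop on an object; "newtons" is the grip in N (left out, the last holds). Time passes only in rows, so rows that repeat a pose let the fingers close. It gives the time, the measured TCP pose, the force, the opening and the grip force at its end, in the units of the state.
- ctrl.state(): the state, without advancing time (a new reading comes with each control period).
- ctrl.read_camera(name): name is "scene" or "top" or "wrist"; returns a dict with "frame" (480x640x3 uint8, blue, green, red), "range_z" (480x640 float32, mm along the optical axis (not along the pixel's ray), 0 where there is no reading), "fx", "fy", "cx", "cy" (pixels), "extrinsics" (4x4, takes a point from camera to world coordinates); the wrist camera has in their place "hand_eye" (4x4, takes a point from camera to tool coordinates, whose origin is the TCP and whose axes are the flange's). Camera axes: x right, y up, looking along -z (the intrinsics and any distortion apply to the point x, -y, -z); pixel columns grow to the right and rows downward; lengths in mm; the calibration is good to about 2 mm. The wrist camera is an equidistant fisheye: a pixel r from the principal point sees the ray r / f radians off the axis. A picture is of the moment at which its call begins: read the wrist's pose just before it.
- ctrl.job_done(): hands the job in; it is judged then, once.
The state is a dict: "t": time; "qpos": joint angles; "qvel": joint speeds; "joint_torque": joint torques, N m; "tool_pos": TCP position; "eef_rot": TCP orientation; "ft_force": force on the tool from outside, world axes, zero at the start; "wrist_torque": the same for the moment, N m; "finger_gap": finger opening in mm; "finger_force": force on a finger pad.
Only numpy, scipy, OpenCV 4.12 (cv2) and the standard library are available. Lean on these libraries where they do the work, as an engineer would, in place of code of your own. Each camera call takes 0.05 s, during which the arm holds its last target. There are 200 camera calls.

TASK

Latch the kit case on the demonstration table so it can be carried: throw the latch's lever fully open, press the wire bail down until it snaps over the keeper's nose into the hook, then press the lever over centre and fully home onto its rubber buffer. Work by feel: load neither the buffer under the lever nor the rubber landing under the bail with more than 20 N. Leave the beaker, the tub and the tin on the lid where they stand, and let go of the latch at the end.

Things in the scene. Friction and masses are not known exactly. Their poses are not given: they have to be found in the camera images.
- case: Kit case, white with two pale blue half lids, already shut, meeting at a seam; 240 mm (x) by 330 mm (y) by 100 mm high, fixed. Origin: centre of its underside; z up; flat lid top at z = 100 mm. A steel draw latch lies on the lid along the case's x axis, y = 0: lever on the -x side of the seam, keeper on the +x side.
- axle (a point): Centre of the lever's fixed axle, parallel to case y; 16 mm above the lid, at case x = -20 mm, y = 0. Friction in the axle (0.14 N m) keeps the lever where it is left, also just past centre, so push it along its own arc; with the bail hooked, pushing it over at 42 mm from the axle takes up to about 9 N.
- lever (a joint): Lever angle, rad. 0 = fully open, at its stop, handle 80 degrees above case +x (nearly upright, leaning to the keeper); grows as the handle swings over towards case -x: handle elevation = 80 degrees + joint. Starts at 0.55 to 1.0. With the bail hooked, centre (strongest pull) is at about 1.60; home is where the handle meets the buffer, between 1.67 and 1.86: press down until it meets it.
- handle_tip (a point): Outer end of the lever's steel handle, on its mid-plane, 52 mm from the axle. The handle is 6 mm thick; 22 mm wide (along case y) from 24 to 52 mm from the axle, 13 mm wide nearer.
- bail (a joint): Angle of the bail about its pin, rad. The pin lies on the handle's line, 16 mm from the axle. At 0 the bail is square to the handle on the keeper side; positive is raised: elevation of the bail above case +x = -10 degrees + lever + bail. Friction (0.02 N m): stays where left. Starts at 0.1 to 0.5, raised; about -0.36 when pressed onto the landing with the lever open.
- bail_bar (a point): Middle of the bail's cross bar, which goes into the hook. The bail is a steel wire loop: bar 5 mm thick, 26 mm long (along case y), 51.6 mm from the bail's pin; side arms at 13 mm either side. It is spring-mounted (5 N/mm) and stretches about 7 mm when latched.
- tab (a point): Point on the bail's finger tab, 18 mm beyond the bar. A flat steel tongue 24 mm long, 22 mm wide, 3 mm thick, running outward from the bar, bent up 30 degrees from the plane of the loop. Pressing down here swings the bail down: about 5 N to snap over the nose, then free till the bar meets the landing, where the tab is about level, its top about 7 mm above the lid.
- throat (a point): Seat in the fixed keeper's hook: the bar's centre when drawn tight; 10 mm above the lid, case x = +22 mm; axes as the case. The hook, 14 mm wide, opens to case +x: post face 2.5 mm to -x; round nose to 8.5 mm to +x of here, underside 2.5 mm and top 7 mm above. Even with the lever fully open the slack bail is 1.5 mm too short to pass the nose freely: press until the bar snaps below it.
- landing: Rubber rest, 24 mm (x) by 30 mm by 3 mm thick, on the lid below and beyond the nose at case x = +31.5 mm, where the bail's bar comes down. Origin: centre of its underside, on the lid.
- lever_rest: Steel foot, 16 by 22 by 6 mm, fixed on the lid at case x = -62 mm, under the handle 42 mm from the axle; it carries a rubber buffer, 10 by 16 mm, screwed to an unknown height: its top is 8.5 to 16 mm above the lid. The lever is home when it lies pressed on the buffer. Origin: centre of the foot's underside, on the lid.
- beaker: Clear plastic beaker, 84 mm wide, 120 mm high, loose on the table beside the case (case +y side). Origin: centre of its underside.
- tub: White plastic tub, 90 mm wide, 85 mm high, loose on the table beside the case (case -y side). Origin: centre of its underside.
- tin: Small plain metal round tin, 72 mm wide, 30 mm high, loose on the lid, about 110 mm to the +y side of the latch. Origin: centre of its underside.

How it is judged (in metres and radians):
On the way:
1. with the lever open, the bail's bar is down beyond and below the keeper's nose (value of joint lever below 0.45 rad and x of bail_bar in the frame of throat between -0.002 and 0.012 m and z of bail_bar in the frame of throat below 0.001 m), for 0.2 s.
At the end, for the whole second after the job is handed in: The lever is past centre (joint above 1.64), at rest and lying on the buffer of lever_rest (contact force above 1 N), with the bail's bar in the hook: within 3 mm along x of the throat and no more than 2 mm above or 7 mm below it (value of joint lever above 1.64 rad and contact force between lever_rest and anything else above 1 N and velocity of joint lever between -0.05 and 0.05 rad/s and x of bail_bar in the frame of throat between -0.003 and 0.003 m and z of bail_bar in the frame of throat between -0.007 and 0.002 m); the robot touches nothing.
It fails at once if the landing is loaded with more than 20 N, through the bail or directly (contact force between landing and anything else above 20 N).
It fails at once if the buffer or foot under the lever is loaded with more than 20 N, through the lever or directly (contact force between lever_rest and anything else above 20 N).
It fails at once if the beaker, the tub or the tin is moved by more than 15 mm (distance of any of beaker, tub, tin from where it was at the start of the episode above 0.015 m).
It also fails if it takes over 69 s, if anything falls off the work surface, if the arm or the gripper's body presses on something with over 40 N, if the wrist force passes 120 N, or if a joint passes its speed limit or range.

## Working session

There is one attempt and no reset: what is moved stays moved. The work goes in short steps, Python scripts to look and compute and a tool call to move; the robot and the scene stay as the last step left them, time stands still between calls to the robot, and variables do not carry over. Pictures are saved under pics/ and viewed, at most 10 in all, crops included, and the job is handed in when it is done.

Besides the shell and the picture viewer there is one more tool, called after "Request:" as a command line: name --pt "numbers of a row" for each row, then --argument value for the rest. carry_out: Moves the arm, as the interface text tells. Its arguments: {"type":"object","properties":{"moves":{"type":"array"},"newtons":{"type":"number"}},"required":["moves"]}

```bash
mkdir -p pics; cat > h.py <<'E'
import numpy as np, cv2
from station import ctrl
from scipy.spatial.transform import Rotation as R
def cam(n):
    s=ctrl.state(); c=ctrl.read_camera(n); return s,c
def ray_fixed(c,u,v):
    # world points from depth
    z=c["range_z"][int(round(v)),int(round(u))]
    x=(u-c["cx"])/c["fx"]*z; y=(v-c["cy"])/c["fy"]*z
    return (np.array(c["extrinsics"])@np.array([x,-y,-z,1]))[:3]
E
python3 - <<'E'
from h import *
import pickle
for n in ["top","scene"]:
    s,c=cam(n); cv2.imwrite(f"pics/{n}.png",c["frame"]); pickle.dump((s,c),open(n+".pkl","wb"))
    print(n,{k:(np.round(v,3).tolist() if not k in("frame","range_z") else None) for k,v in c.items()})
print(s)
E
```

```text
top {'frame': None, 'range_z': None, 'fx': 509.626, 'fy': 509.626, 'cx': 312.249, 'cy': 237.541, 'extrinsics': [[0.009, 0.997, -0.072, 457.067], [-0.999, 0.011, 0.031, 59.296], [0.031, 0.071, 0.997, 1151.296], [0.0, 0.0, 0.0, 1.0]]}
scene {'frame': None, 'range_z': None, 'fx': 604.604, 'fy': 604.604, 'cx': 322.579, 'cy': 245.348, 'extrinsics': [[0.79, -0.495, 0.363, 970.447], [0.614, 0.623, -0.485, -514.465], [0.014, 0.606, 0.796, 1024.908], [0.0, 0.0, 0.0, 1.0]]}
{'t': 0.05, 'qpos': array([-1.33099959e+00,  2.76596983e-01,  1.50609078e+00, -3.69480822e-05,
        1.36068411e+00, -1.21003403e-01]), 'qvel': array([-1.23189991e-03,  2.27226619e-04, -1.77004245e-03,  7.59409032e-04,
        7.86490123e-05,  3.77254371e-04]), 'joint_torque': array([ 2.39110137e-03, -4.18075311e+01, -2.46676397e+01,  1.51519407e-04,
        5.52450278e-03, -5.67277979e-06]), 'tool_pos': array([ 202.92797338, -537.79185597,  403.85516366]), 'eef_rot': array([ 9.83770906e-01,  1.79426900e-01, -7.08412720e-05, -8.86969007e-04]), 'ft_force': array([0.43659133, 0.63019517, 0.39621128]), 'wrist_torque': array([ 0.09949902,  0.00523266, -0.06514035]), 'finger_force': 0.0, 'finger_gap': 85.13756799941333}
```

View pics/top.png

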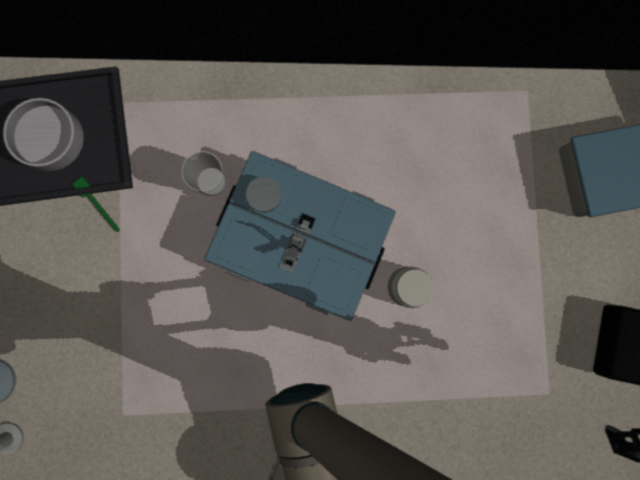

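View pics/scene.png

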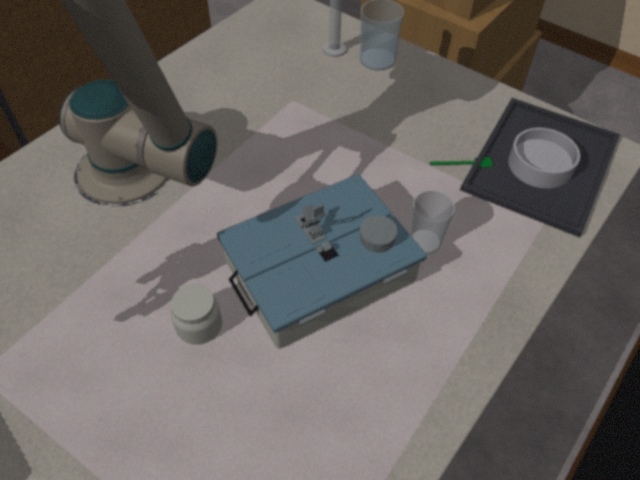

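The top view shows the case with lid corners near (252,152), (395,211), (352,319), (206,259). The keeper's black landing is at (306,221) and the lever at (290,262). The tin is at (263,195), the beaker at (205,172) and the tub at (411,287). The scene view agrees: latch at (312,225), landing at (328,254).

```bash
python3 - <<'E'
from h import *
import pickle
for n,pts in [("top",[(252,152),(395,211),(352,319),(206,259),(306,221),(263,193)]),("scene",[(328,254),(379,232),(362,177),(424,257),(273,327),(219,234)])]:
    s,c=pickle.load(open(n+".pkl","rb"))
    M=np.array(c["extrinsics"])
    for u,v in pts:
        d=M[:3,:3]@np.array([(u-c["cx"])/c["fx"],-(v-c["cy"])/c["fy"],-1]); o=M[:3,3]
        print(n,u,v,"depth",np.round(ray_fixed(c,u,v),1),"z100",np.round(o+d*(100-o[2])/d[2],1))
s,c=pickle.load(open("top.pkl","rb"))
r=cv2.resize(c["frame"][190:290,240:360],None,fx=6,fy=6,interpolation=cv2.INTER_CUBIC)
s,c=pickle.load(open("scene.pkl","rb"))
M=np.array(c["extrinsics"])
# depth points above lid around latch
for n in["top","scene"]:
    s,c=pickle.load(open(n+".pkl","rb")); M=np.array(c["extrinsics"])
    z=c["range_z"]; v,u=np.mgrid[0:480,0:640]
    P=np.stack([(u-c["cx"])/c["fx"]*z,-(v-c["cy"])/c["fy"]*z,-z,np.ones_like(z)],-1)@M.T
    P=P[...,:3].reshape(-1,3); P=P[(z.ravel()>0)]
    np.save(n+"_P.npy",P)
    lid=P[(P[:,2]>85)&(P[:,2]<112)&(P[:,0]>300)&(P[:,0]<700)&(abs(P[:,1]-90)<250)]
    print(n,"lid z",np.median(lid[:,2]),len(lid),cv2.minAreaRect(lid[:,:2].astype(np.float32)))
E
```

```text
top 252 152 depth [711.1 154.4  97. ] z100 [710.3 154.2 100. ]
top 395 211 depth [ 590.6 -146.1   97.1] z100 [ 590.2 -145.5  100. ]
top 352 319 depth [365.7 -56.8  94.2] z100 [366.2 -56.2 100. ]
top 206 259 depth [486.4 244.9  96.4] z100 [486.3 244.3 100. ]
top 306 221 depth [565.6  40.4 113.9] z100 [567.   40.1 100. ]
top 263 193 depth [619.4 127.8 130.9] z100 [624.4 129.9 100. ]
scene 328 254 depth [571.8  35.9 106. ] z100 [569.2  39.5 100. ]
scene 379 232 depth [625.6 124.2 128. ] z100 [614.8 144.1 100. ]
scene 362 177 depth [450.8 327.6  -2.1] z100 [502.4 243.9 100. ]
scene 424 257 depth [715.9 148.6  98.1] z100 [716.5 147.3 100. ]
scene 273 327 depth [ 589.5 -144.5   97.7] z100 [ 590.4 -145.4  100. ]
scene 219 234 depth [371.7 -52.5  97.1] z100 [373.6 -54.  100. ]
top lid z 98.51412832835729 17684 ((544.9642333984375, 66.70962524414062), (516.8734130859375, 261.1256408691406), 67.8995590209961)
scene lid z 99.31337783742009 17180 ((549.39208984375, 67.55813598632812), (518.58837890625, 260.9879455566406), 68.27802276611328)
```

```bash
python3 - <<'E'
from h import *
a=np.deg2rad(-21.9); C=np.array([538.5,49.3,0]); Rm=R.from_euler('z',a).as_matrix()
for n in["top","scene"]:
    P=(np.load(n+"_P.npy")-C)@Rm
    k=P[(abs(P[:,1])<14)&(abs(P[:,0])<90)&(P[:,2]>105)&(P[:,2]<185)]
    print(n); print(np.round(k[np.argsort(k[:,0])][::max(1,len(k)//45)]).astype(int).tolist())
s=ctrl.state(); print(R.from_quat(s["eef_rot"]).as_matrix().round(3).tolist())
# first target: fingertip at case (-100,0) , z tip 190
T=C+Rm@np.array([-95,0,0]); print(T)
c=ctrl.read_camera("wrist"); print({k:np.round(v,3).tolist() for k,v in c.items() if k not in("frame","range_z")})
E
```

```text
top
[[-76, -13, 105], [-69, 12, 107], [-66, 7, 108], [-64, 7, 109], [-62, -3, 109], [-60, 3, 109], [-58, 8, 106], [-56, 4, 151], [-54, -4, 154], [-53, -8, 152], [-52, -1, 155], [-50, 6, 153], [-49, 3, 150], [-47, 9, 151], [-46, -9, 143], [-44, -2, 143], [-43, -12, 105], [-41, 1, 143], [-40, -7, 140], [-39, 0, 141], [-37, -3, 135], [-35, -7, 136], [-34, -4, 133], [-33, -2, 129], [-32, -10, 129], [-31, -7, 126], [-29, 0, 131], [-29, -2, 130], [-27, 14, 139], [-26, -7, 118], [-25, 0, 123], [-23, -8, 121], [-22, -10, 149], [-21, -3, 118], [-19, 4, 119], [-18, 11, 121], [-17, 5, 114], [-16, -11, 160], [-13, 13, 162], [-10, -7, 175], [-9, -10, 175], [-6, 8, 172], [15, 3, 114], [16, 3, 117], [19, 2, 117], [22, 8, 113], [24, 2, 112], [26, 7, 114], [28, 2, 114], [33, 8, 107]]
scene
[[-76, -1, 105], [-63, 1, 109], [-57, -2, 107], [-54, 0, 107], [-51, -7, 149], [-49, 3, 151], [-48, 11, 154], [-47, 12, 148], [-46, 7, 144], [-44, 2, 146], [-43, 10, 145], [-41, -6, 144], [-40, 4, 145], [-38, 3, 142], [-37, -4, 142], [-34, -1, 137], [-31, 8, 131], [-28, 2, 133], [-27, 3, 133], [-26, 12, 125], [-26, 11, 120], [-25, -11, 135], [-24, -3, 122], [-22, -8, 117], [-21, -3, 122], [-20, -7, 120], [-19, 1, 119], [-18, -2, 122], [-16, 1, 118], [-15, -8, 106], [-13, 11, 115], [-12, -8, 119], [-11, -10, 161], [-8, -2, 176], [-7, 8, 183], [-6, 8, 175], [-6, 12, 179], [-5, 12, 183], [-4, -6, 176], [16, 3, 115], [19, 3, 115], [21, -4, 107], [24, -4, 114], [26, -3, 119], [29, 10, 113], [32, 0, 117]]
[[0.936, 0.353, -0.0], [0.353, -0.936, 0.002], [0.0, -0.002, -1.0]]
[450.35555588  84.73383934   0.        ]
{'fx': 371.648, 'fy': 371.648, 'cx': 323.22, 'cy': 238.147, 'hand_eye': [[0.001, 0.961, 0.277, 71.483], [1.0, -0.001, -0.001, 0.416], [-0.001, 0.277, -0.961, 31.226], [0.0, 0.0, 0.0, 1.0]]}
```

Request:
carry_out --pt "30 -33 0 0 0 0 1" --pt "60 -66 0 0 0 0 1" --pt "90 -99 0 0 0 0 1" --pt "120 -132 0 0 0 0 1" --pt "150 -165 0 0 0 0 1" --newtons 40

```text
t: 0.65
tool_pos: [285.3, -328.9, 404.5]
eef_rot: [0.984, 0.179, 0.0, -0.0]
ft_force: [0.6, -0.7, -0.4]
finger_gap: 12.3
finger_force: 0.0
```

Request:
carry_out --pt "30 -33 0 0 0 0 1" --pt "60 -66 0 0 0 0 1" --pt "90 -99 0 0 0 0 1" --pt "120 -132 0 0 0 0 1" --pt "150 -165 0 0 0 0 1"

```text
t: 1.15
tool_pos: [367.2, -121.5, 404.7]
eef_rot: [0.984, 0.179, 0.0, 0.0]
ft_force: [1.5, -0.6, -0.2]
finger_gap: -0.0
finger_force: 0.0
```

Request:
carry_out --pt "30 -33 0 0 0 0 1" --pt "60 -66 0 0 0 0 1" --pt "90 -99 0 0 0 0 1" --pt "120 -132 0 0 0 0 1" --pt "150 -165 0 0 0 0 1"

```text
t: 1.65
tool_pos: [449.4, 86.0, 404.6]
eef_rot: [0.984, 0.18, 0.0, 0.0]
ft_force: [0.7, -1.2, 1.0]
finger_gap: 0.1
finger_force: 0.0
```

Request:
carry_out --pt "0 0 0 0 0 0.149 1" --pt "0 0 0 0 0 0.298 1" --pt "0 0 0 0 0 0.446 1" --pt "0 0 0 0 0 0.595 1" --pt "0 0 0 0 0 0.743 1"

```text
t: 2.15
tool_pos: [449.1, 84.1, 404.4]
eef_rot: [0.981, -0.193, -0.0, 0.0]
ft_force: [0.2, -0.1, -0.7]
finger_gap: -0.1
finger_force: 0.0
```

```bash
cat >> h.py <<'E'
C=np.array([538.5,49.3,0]); Rm=R.from_euler('z',-21.9,degrees=True).as_matrix()
def proj_w(s,c,pc):
    pw=C+Rm@np.array(pc,float); pt=R.from_quat(s["eef_rot"]).as_matrix().T@(pw-s["tool_pos"])
    H=np.array(c["hand_eye"]); q=H[:3,:3].T@(pt-H[:3,3]); q=np.array([q[0],-q[1],-q[2]])
    r=np.hypot(q[0],q[1]); th=np.arctan2(r,q[2]); return np.array([c["cx"],c["cy"]])+c["fx"]*th*q[:2]/r
E
python3 - <<'E'
from h import *
s,c=cam("wrist"); f=c["frame"].copy()
th=np.deg2rad(131)
ps=[proj_w(s,c,p) for p in [(-20+52*np.cos(th),0,116+52*np.sin(th)),(-20,0,116),(22,0,117),(43.5,15,103),(43.5,-15,103),(-62,0,110)]]
ps=np.array(ps); print(ps.round(1).tolist())
x0,y0=(ps.min(0)-50).astype(int).clip(0); x1,y1=(ps.max(0)+50).astype(int)
print(x0,y0,x1,y1)
for p in ps: cv2.circle(f,tuple(int(i) for i in p),1,(0,0,255),-1)
k=3; g=cv2.resize(f[y0:y1,x0:x1],None,fx=k,fy=k,interpolation=cv2.INTER_CUBIC)[:600,:800]
cv2.imwrite("pics/w1.png",g); print(g.shape)
E
```

```text
[[321.7, 184.1], [321.6, 127.4], [321.3, 67.1], [300.3, 42.6], [342.2, 42.3], [321.9, 186.5]]
250 0 392 236
(600, 426, 3)
```

View pics/w1.png

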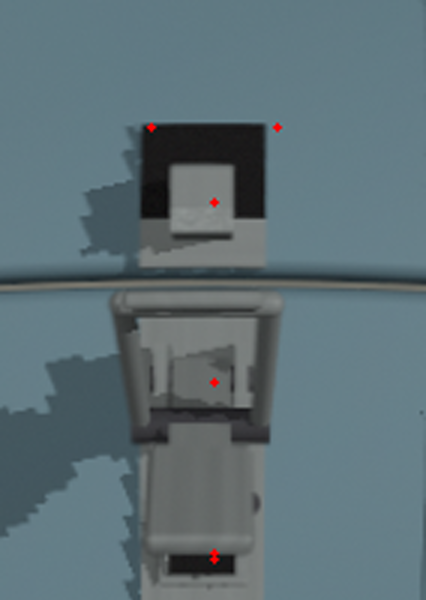

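The wrist view shows the lever handle tip at crop (200,548), the raised bail bar at (195,300) and the landing at (141–266, 124). The latch sits about 2 mm to +y of my estimate, so I correct for that and push the lever open.

Request:
carry_out --pt "0 -3 30 0 0 0 1" --pt "0 -3 60 0 0 0 1" --pt "0 -3 86 0 0 0 1" --pt "0 -3 86 0 0 0 1"

```text
t: 2.6
tool_pos: [448.7, 86.7, 315.6]
eef_rot: [0.982, -0.189, -0.004, 0.001]
ft_force: [0.0, -0.5, 0.0]
finger_gap: -0.3
finger_force: 0.0
```

Request:
carry_out --pt "12 0 0 0 0 0 1" --pt "24 0 0 0 0 0 1" --pt "32 0 0 0 0 0 1" --pt "38 0 0 0 0 0 1" --pt "44 0 0 0 0 0 1"

```text
t: 3.1
tool_pos: [490.4, 70.6, 319.9]
eef_rot: [0.982, -0.19, -0.002, -0.001]
ft_force: [-4.9, 0.7, 4.2]
finger_gap: -0.1
finger_force: 2.9
```

Request:
carry_out --pt "3 0 0 0 0 0 1" --pt "6 0 0 0 0 0 1" --pt "9 0 0 0 0 0 1" --pt "12 0 0 0 0 0 1" --pt "14 0 0 0 0 0 1"

```text
t: 3.6
tool_pos: [504.7, 64.9, 318.8]
eef_rot: [0.982, -0.19, 0.0, 0.0]
ft_force: [-2.7, 0.9, 2.6]
finger_gap: -0.1
finger_force: 1.4
```

Request:
carry_out --pt "2 0 0 0 0 0 1" --pt "4 0 0 0 0 0 1" --pt "6 0 0 0 0 0 1" --pt "7 0 0 0 0 0 1" --pt "7 0 0 0 0 0 1"

```text
t: 4.1
tool_pos: [510.8, 62.5, 318.7]
eef_rot: [0.982, -0.19, 0.0, 0.0]
ft_force: [-4.1, 0.3, 3.0]
finger_gap: -0.3
finger_force: 1.8
```

Request:
carry_out --pt "0.5 0 0 0 0 0 1" --pt "1 0 0 0 0 0 1" --pt "1.5 0 0 0 0 0 1" --pt "2 0 0 0 0 0 1" --pt "2 0 0 0 0 0 1"

```text
t: 4.6
tool_pos: [512.6, 61.8, 318.6]
eef_rot: [0.982, -0.19, 0.0, 0.0]
ft_force: [-3.4, 1.4, 1.0]
finger_gap: 0.4
finger_force: 1.8
```

Request:
carry_out --pt "0.5 0 0 0 0 0 1" --pt "1 0 0 0 0 0 1" --pt "1.5 0 0 0 0 0 1" --pt "2 0 0 0 0 0 1" --pt "2 0 0 0 0 0 1"

```text
t: 5.1
tool_pos: [513.6, 61.3, 318.6]
eef_rot: [0.982, -0.19, -0.001, -0.0]
ft_force: [-5.9, 3.0, 4.1]
finger_gap: -0.4
finger_force: 3.5
```

```bash
python3 - <<'E'
from h import *
s,c=cam("wrist"); 
cv2.imwrite("pics/w2.png",c["frame"]); print(s["ft_force"].round(1))
E
```

```text
[-5.9  3.   4.1]
```

View pics/w2.png

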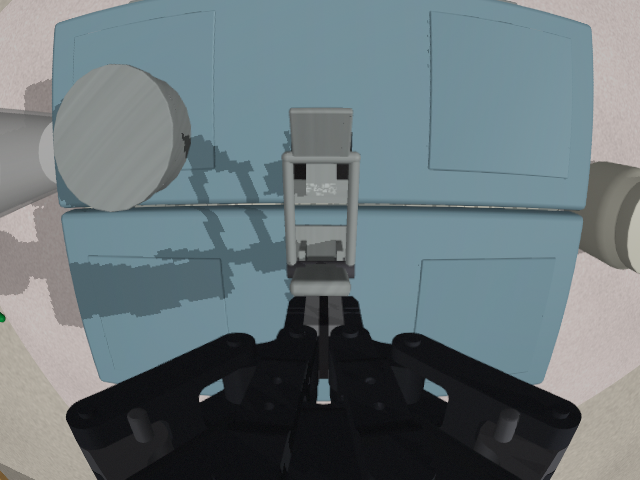

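The wrist view shows the handle upright at (320,285), the bail bar at (322,157) and the tab end at (322,110). I push a little more to confirm the stop.

Request:
carry_out --pt "1 0 0 0 0 0 1" --pt "2 0 0 0 0 0 1" --pt "2 0 0 0 0 0 1"

```text
t: 5.45
tool_pos: [514.3, 61.0, 318.5]
eef_rot: [0.982, -0.19, -0.003, -0.0]
ft_force: [-9.9, 4.1, 6.8]
finger_gap: 0.2
finger_force: 5.6
```

Request:
carry_out --pt "-20 0 0 0 0 0 1" --pt "-20 0 -30 0 0 0 1" --pt "0 0 -60 0 0 0 1" --pt "40 0 -60 0 0 0 1" --pt "78 0 -60 0 0 0 1"

```text
t: 5.95
tool_pos: [590.8, 30.5, 380.8]
eef_rot: [0.982, -0.19, 0.004, 0.0]
ft_force: [1.0, 0.7, 0.4]
finger_gap: 0.3
finger_force: 0.0
```

Request:
carry_out --pt "0 0 15 0 0 0 1" --pt "0 0 30 0 0 0 1" --pt "0 0 40 0 0 0 1" --pt "0 0 50 0 0 0 1" --pt "0 0 60 0 0 0 1"

```text
t: 6.45
tool_pos: [589.0, 31.1, 318.4]
eef_rot: [0.982, -0.19, 0.001, 0.0]
ft_force: [-1.0, 0.4, -0.3]
finger_gap: 0.0
finger_force: 0.1
```

Request:
carry_out --pt "0 0 3 0 0 0 1" --pt "0 0 6 0 0 0 1" --pt "0 0 9 0 0 0 1" --pt "0 0 12 0 0 0 1" --pt "0 0 15 0 0 0 1"

```text
t: 6.95
tool_pos: [588.7, 31.2, 303.8]
eef_rot: [0.982, -0.19, 0.0, -0.0]
ft_force: [-0.3, -0.7, 0.2]
finger_gap: -0.3
finger_force: 0.0
```

Request:
carry_out --pt "0 0 1 0 0 0 1" --pt "0 0 2 0 0 0 1" --pt "0 0 3 0 0 0 1" --pt "0 0 4 0 0 0 1" --pt "0 0 5 0 0 0 1"

```text
t: 7.45
tool_pos: [588.7, 31.2, 298.7]
eef_rot: [0.982, -0.19, 0.0, 0.0]
ft_force: [0.1, 1.0, 1.0]
finger_gap: -0.4
finger_force: 0.0
```

Request:
carry_out --pt "0 0 1 0 0 0 1" --pt "0 0 2 0 0 0 1" --pt "0 0 3 0 0 0 1" --pt "0 0 4 0 0 0 1" --pt "0 0 4 0 0 0 1"

```text
t: 7.95
tool_pos: [588.9, 31.1, 295.1]
eef_rot: [0.982, -0.19, 0.001, 0.0]
ft_force: [0.3, -0.2, 2.7]
finger_gap: -0.1
finger_force: 1.5
```

Request:
carry_out --pt "0 0 0.6 0 0 0 1" --pt "0 0 1.2 0 0 0 1" --pt "0 0 1.8 0 0 0 1" --pt "0 0 2.4 0 0 0 1" --pt "0 0 2.4 0 0 0 1"

```text
t: 8.45
tool_pos: [588.9, 31.1, 292.2]
eef_rot: [0.982, -0.19, 0.001, 0.0]
ft_force: [1.8, -0.2, 3.3]
finger_gap: -0.2
finger_force: 1.5
```

Request:
carry_out --pt "0 0 0.6 0 0 0 1" --pt "0 0 1.2 0 0 0 1" --pt "0 0 1.8 0 0 0 1" --pt "0 0 2.4 0 0 0 1" --pt "0 0 2.4 0 0 0 1"

```text
t: 8.95
tool_pos: [587.9, 31.4, 289.0]
eef_rot: [0.982, -0.19, -0.002, 0.0]
ft_force: [-0.9, 0.6, -0.4]
finger_gap: -0.2
finger_force: 0.0
```

Request:
carry_out --pt "0 0 0.7 0 0 0 1" --pt "0 0 1.4 0 0 0 1" --pt "0 0 2.1 0 0 0 1" --pt "0 0 2.8 0 0 0 1" --pt "0 0 2.8 0 0 0 1"

```text
t: 9.45
tool_pos: [588.6, 31.2, 286.9]
eef_rot: [0.982, -0.19, -0.0, 0.0]
ft_force: [-0.1, -0.2, 0.2]
finger_gap: 0.4
finger_force: 0.0
```

Request:
carry_out --pt "0 0 0.5 0 0 0 1" --pt "0 0 1 0 0 0 1" --pt "0 0 1.5 0 0 0 1" --pt "0 0 1.5 0 0 0 1"

```text
t: 9.85
tool_pos: [588.6, 31.2, 285.5]
eef_rot: [0.982, -0.19, -0.0, 0.0]
ft_force: [0.3, 0.8, 0.1]
finger_gap: 0.3
finger_force: 0.0
```

Request:
carry_out --pt "0 0 0.5 0 0 0 1" --pt "0 0 1 0 0 0 1" --pt "0 0 1.5 0 0 0 1" --pt "0 0 2 0 0 0 1" --pt "0 0 2 0 0 0 1"

```text
t: 10.35
tool_pos: [588.6, 31.2, 283.5]
eef_rot: [0.982, -0.19, -0.0, 0.0]
ft_force: [-0.0, 0.7, -0.5]
finger_gap: -0.3
finger_force: 0.0
```

Request:
carry_out --pt "0 0 0.4 0 0 0 1" --pt "0 0 0.8 0 0 0 1" --pt "0 0 1.2 0 0 0 1" --pt "0 0 1.2 0 0 0 1"

```text
t: 10.75
tool_pos: [588.6, 31.2, 282.3]
eef_rot: [0.982, -0.19, -0.0, 0.0]
ft_force: [0.5, -0.2, 1.0]
finger_gap: 0.1
finger_force: 0.0
```

Request:
carry_out --pt "0 0 -10 0 0 0 1" --pt "0 0 -40 0 0 0 1" --pt "0 0 -75 0 0 0 1" --pt "-15 0 -90 0 0 0 1" --pt "-15 0 -90 0 0 0 1"

```text
t: 11.25
tool_pos: [573.4, 37.5, 375.2]
eef_rot: [0.982, -0.19, 0.002, -0.0]
ft_force: [-0.2, 0.6, 0.7]
finger_gap: -0.0
finger_force: 0.0
```

```bash
python3 - <<'E'
from h import *
s,c=cam("scene"); g=cv2.resize(c["frame"][170:300,240:420],None,fx=4,fy=4,interpolation=cv2.INTER_CUBIC)
cv2.imwrite("pics/s2.png",g); print(s["ft_force"].round(1),s["tool_pos"].round(1),g.shape)
E
```

```text
[-0.2  0.6  0.7] [573.4  37.5 375.2] (520, 720, 3)
```

View pics/s2.png

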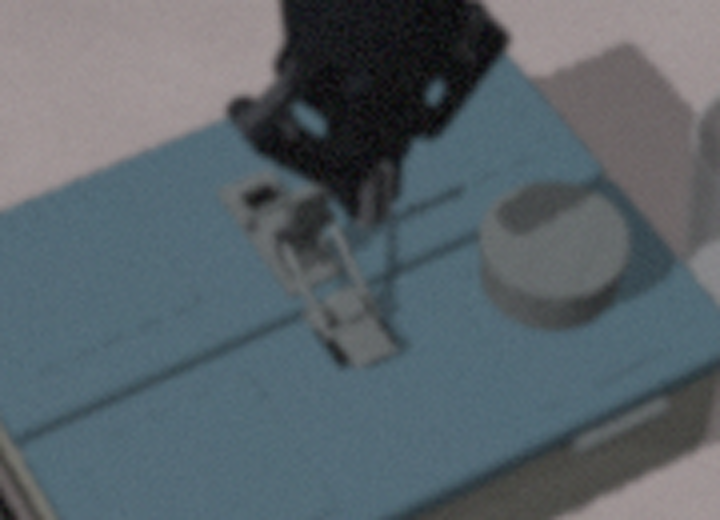

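Request:
carry_out --pt "-18 0 0 0 0 0 1" --pt "-18 0 20 0 0 0 1" --pt "-18 0 40 0 0 0 1" --pt "-18 0 40 0 0 0 1"

```text
t: 11.7
tool_pos: [556.0, 43.7, 328.1]
eef_rot: [0.982, -0.19, -0.005, 0.001]
ft_force: [-1.0, -0.8, -0.5]
finger_gap: -0.1
finger_force: 0.0
```

Request:
carry_out --pt "-6 0 0 0 0 0 1" --pt "-12 0 0 0 0 0 1" --pt "-17 0 0 0 0 0 1" --pt "-22 0 0 0 0 0 1" --pt "-26 0 0 0 0 0 1"

```text
t: 12.2
tool_pos: [534.7, 53.0, 333.9]
eef_rot: [0.982, -0.19, 0.003, 0.0]
ft_force: [3.9, -2.5, 3.4]
finger_gap: -0.1
finger_force: 2.0
```

Request:
carry_out --pt "-4 0 0 0 0 0 1" --pt "-8 0 0 0 0 0 1" --pt "-12 0 0 0 0 0 1" --pt "-16 0 0 0 0 0 1" --pt "-20 0 1 0 0 0 1"

```text
t: 12.7
tool_pos: [515.2, 60.9, 331.0]
eef_rot: [0.982, -0.19, 0.0, -0.0]
ft_force: [5.3, -0.7, -2.0]
finger_gap: -0.1
finger_force: 2.2
```

Request:
carry_out --pt "-4 0 1.5 0 0 0 1" --pt "-7 0 3.5 0 0 0 1" --pt "-10.5 0 6 0 0 0 1" --pt "-14 0 9 0 0 0 1" --pt "-16 0 11 0 0 0 1"

```text
t: 13.2
tool_pos: [500.4, 66.9, 320.8]
eef_rot: [0.982, -0.19, 0.001, -0.0]
ft_force: [3.5, -0.8, 6.1]
finger_gap: -0.1
finger_force: 3.4
```

```bash
python3 - <<'E'
from h import *
s,c=cam("wrist"); 
cv2.imwrite("pics/w3.png",cv2.resize(c["frame"][100:350,190:450],None,fx=2.4,fy=2.4,interpolation=cv2.INTER_CUBIC)); print(s["ft_force"].round(1))
E
```

```text
[ 3.5 -0.8  6.1]
```

View pics/w3.png

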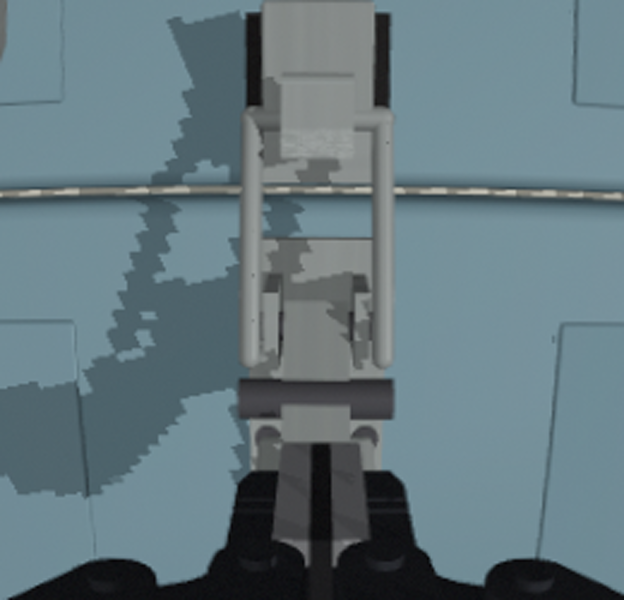

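The bar (row ~120) passes under the keeper's hook block at (318,115), and the bail arms have pulled off the pin, so the bail is hooked and under tension. I continue along the arc.

Request:
carry_out --pt "-3 0 3.3 0 0 0 1" --pt "-5 0 6.5 0 0 0 1" --pt "-7 0 10 0 0 0 1" --pt "-9 0 13.5 0 0 0 1" --pt "-10.5 0 17 0 0 0 1"

```text
t: 13.75
tool_pos: [490.3, 71.0, 303.5]
eef_rot: [0.982, -0.19, -0.0, -0.0]
ft_force: [2.0, 1.1, 4.2]
finger_gap: -0.0
finger_force: 2.5
```

Request:
carry_out --pt "-0.5 0 1 0 0 0 1" --pt "-0.8 0 2 0 0 0 1" --pt "-1 0 3 0 0 0 1" --pt "-1.2 0 4 0 0 0 1" --pt "-1.2 0 4 0 0 0 1"

```text
t: 14.25
tool_pos: [489.1, 71.2, 299.0]
eef_rot: [0.982, -0.19, -0.001, -0.0]
ft_force: [1.3, 1.9, 3.1]
finger_gap: -0.1
finger_force: 1.4
```

Request:
carry_out --pt "-0.1 0 0.5 0 0 0 1" --pt "-0.2 0 1 0 0 0 1" --pt "-0.3 0 1.5 0 0 0 1" --pt "-0.4 0 2 0 0 0 1" --pt "-0.4 0 2 0 0 0 1"

```text
t: 14.75
tool_pos: [488.9, 71.1, 297.1]
eef_rot: [0.982, -0.19, -0.001, 0.0]
ft_force: [-0.3, 1.5, 2.4]
finger_gap: -0.2
finger_force: 1.2
```

Request:
carry_out --pt "-0.1 0 0.4 0 0 0 1" --pt "-0.2 0 0.8 0 0 0 1" --pt "-0.3 0 1.2 0 0 0 1" --pt "-0.3 0 1.2 0 0 0 1"

```text
t: 15.15
tool_pos: [488.7, 71.2, 296.0]
eef_rot: [0.982, -0.19, -0.0, 0.0]
ft_force: [-2.0, 1.8, 3.9]
finger_gap: -0.1
finger_force: 1.3
```

Request:
carry_out --pt "0 0 0.4 0 0 0 1" --pt "0 0 0.8 0 0 0 1" --pt "0 0 0.8 0 0 0 1"

```text
t: 15.45
tool_pos: [488.8, 71.1, 295.2]
eef_rot: [0.982, -0.19, -0.0, 0.0]
ft_force: [-1.6, 2.3, 2.2]
finger_gap: 0.1
finger_force: 1.1
```

Request:
carry_out --pt "0 0 0.4 0 0 0 1" --pt "0 0 0.8 0 0 0 1" --pt "0 0 0.8 0 0 0 1"

```text
t: 15.75
tool_pos: [488.9, 71.1, 294.5]
eef_rot: [0.982, -0.19, -0.0, 0.0]
ft_force: [-2.4, -0.0, 3.2]
finger_gap: -0.1
finger_force: 1.0
```

Not met yet (tip at 121.5 mm). I continue in small steps.

Request:
carry_out --pt "0 0 0.4 0 0 0 1" --pt "0 0 0.8 0 0 0 1" --pt "0 0 1.2 0 0 0 1" --pt "0 0 1.2 0 0 0 1"

```text
t: 16.15
tool_pos: [489.0, 71.2, 293.3]
eef_rot: [0.982, -0.19, 0.0, 0.0]
ft_force: [-2.0, 0.1, 1.4]
finger_gap: -0.1
finger_force: 0.9
```

Request:
carry_out --pt "0 0 0.4 0 0 0 1" --pt "0 0 0.8 0 0 0 1" --pt "0 0 0.8 0 0 0 1"

```text
t: 16.45
tool_pos: [489.1, 71.2, 292.5]
eef_rot: [0.982, -0.19, 0.0, 0.0]
ft_force: [-1.3, -0.6, 1.7]
finger_gap: 0.2
finger_force: 1.0
```

Request:
carry_out --pt "0 0 0.4 0 0 0 1" --pt "0 0 0.8 0 0 0 1" --pt "0 0 1.2 0 0 0 1" --pt "0 0 1.2 0 0 0 1"

```text
t: 16.85
tool_pos: [489.0, 71.2, 291.4]
eef_rot: [0.982, -0.19, 0.0, 0.0]
ft_force: [-1.8, -0.5, 3.5]
finger_gap: 0.0
finger_force: 1.7
```

Request:
carry_out --pt "0 0 0.4 0 0 0 1" --pt "0 0 0.8 0 0 0 1" --pt "0 0 0.8 0 0 0 1"

```text
t: 17.15
tool_pos: [489.0, 71.2, 290.5]
eef_rot: [0.982, -0.19, 0.0, 0.0]
ft_force: [-1.9, -0.4, 3.3]
finger_gap: -0.1
finger_force: 1.5
```

The tip is now past horizontal and pressing with its inner edge. I lift, shift outward to press over the buffer, and come down gently.

Request:
carry_out --pt "0 0 -4 0 0 0 1" --pt "-8 0 -4 0 0 0 1" --pt "-16 0 -4 0 0 0 1" --pt "-16 0 -2 0 0 0 1" --pt "-16 0 0 0 0 0 1"

```text
t: 17.65
tool_pos: [473.8, 77.4, 290.5]
eef_rot: [0.982, -0.19, 0.0, 0.0]
ft_force: [-0.8, -0.3, 0.3]
finger_gap: 0.3
finger_force: 0.0
```

Request:
carry_out --pt "0 0 0.4 0 0 0 1" --pt "0 0 0.8 0 0 0 1" --pt "0 0 0.8 0 0 0 1"

```text
t: 17.95
tool_pos: [474.3, 77.2, 289.7]
eef_rot: [0.982, -0.19, 0.0, 0.0]
ft_force: [-0.1, 0.1, 1.0]
finger_gap: 0.4
finger_force: 0.0
```

Request:
carry_out --pt "0 0 0.4 0 0 0 1" --pt "0 0 0.8 0 0 0 1" --pt "0 0 0.8 0 0 0 1"

```text
t: 18.25
tool_pos: [474.3, 77.2, 289.2]
eef_rot: [0.982, -0.19, 0.0, 0.0]
ft_force: [-0.6, -0.0, 1.1]
finger_gap: -0.0
finger_force: 0.7
```

Request:
carry_out --pt "0 0 0.4 0 0 0 1" --pt "0 0 0.8 0 0 0 1" --pt "0 0 0.8 0 0 0 1"

```text
t: 18.55
tool_pos: [474.3, 77.2, 288.4]
eef_rot: [0.982, -0.19, 0.0, 0.0]
ft_force: [0.9, -0.5, 2.6]
finger_gap: 0.2
finger_force: 1.2
```

Request:
carry_out --pt "0 0 0.4 0 0 0 1" --pt "0 0 0.7 0 0 0 1" --pt "0 0 0.7 0 0 0 1"

```text
t: 18.85
tool_pos: [474.3, 77.2, 288.2]
eef_rot: [0.982, -0.19, 0.0, 0.0]
ft_force: [-0.5, -0.2, 7.5]
finger_gap: -0.2
finger_force: 3.3
```

Request:
carry_out --pt "0 0 0.2 0 0 0 1" --pt "0 0 0.3 0 0 0 1" --pt "0 0 0.3 0 0 0 1"

```text
t: 19.15
tool_pos: [474.3, 77.2, 288.1]
eef_rot: [0.982, -0.19, 0.001, -0.0]
ft_force: [-0.9, 0.2, 8.8]
finger_gap: -0.2
finger_force: 4.2
```

Request:
carry_out --pt "0 0 0.3 0 0 0 1" --pt "0 0 0.4 0 0 0 1" --pt "0 0 0.4 0 0 0 1"

```text
t: 19.45
tool_pos: [474.2, 77.2, 288.0]
eef_rot: [0.982, -0.19, 0.001, -0.0]
ft_force: [-1.9, 0.5, 10.1]
finger_gap: 0.4
finger_force: 5.3
```

Request:
carry_out --pt "0 0 -1 0 0 0 1" --pt "0 0 -3 0 0 0 1" --pt "0 0 -20 0 0 0 1" --pt "0 0 -60 0 0 0 1" --pt "0 0 -100 0 0 0 1"

```text
t: 19.95
tool_pos: [473.7, 77.2, 386.7]
eef_rot: [0.982, -0.19, -0.002, 0.0]
ft_force: [0.6, 0.0, -0.1]
finger_gap: -0.0
finger_force: 0.0
```

```bash
python3 - <<'E'
from h import *
s,c=cam("wrist"); 
cv2.imwrite("pics/w4.png",cv2.resize(c["frame"][0:260,190:450],None,fx=2.3,fy=2.3,interpolation=cv2.INTER_CUBIC)); print(s["ft_force"].round(1),s["tool_pos"].round(1))
E
```

```text
[ 0.6  0.  -0.1] [473.7  77.2 386.7]
```

View pics/w4.png

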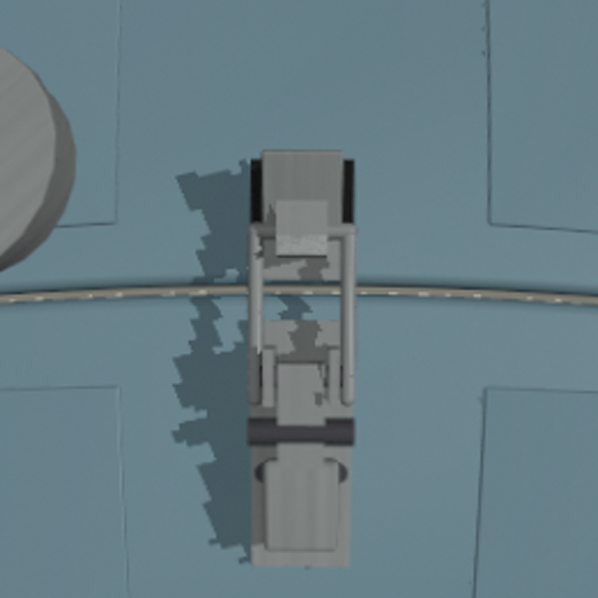

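The lever lies flat at (300,505) and the bail bar is under the hook at (300,230). The arm is clear of the latch, so I hand in the job.

```bash
python3 -c "
from station import ctrl
print(ctrl.job_done())"
```

```text
the job is handed in; nothing more can be done
None
```

The case is latched and handed in at about 20 s. The lever met the buffer at about 1.84 rad (pressed to about 10 N), the bail is in the hook, the arm is clear and the loose items weren't touched; the hand-in returned no verdict.

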